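# Temperature check and close the macaron pan

## Task

Check the macarons in the open pan: take the infrared thermometer off the rubber mat, point its nose at the middle of the macarons from 5 to 20 cm away and above the rim, hold it steady there for about two seconds, and lay it gently back on its side, wholly on the mat. Then put the loose white lid on the open pan and press it down past the seal until it sits level and flush on the rim all round. Nothing may touch the macarons, the thermometer must not touch the pan, and the cake, jar, saucers and cake server stay where they are.

Things in the scene. Friction and masses are not known exactly. Their poses are not given: they have to be found in the camera images.
- rail: Fixed stainless steel housing, 196 (x) x 244 (y) x 82 mm high, with two bays side by side along its y axis (bay centres 57 mm either side of its centre), each holding one gastronorm pan. Origin: centre of its underside, on the counter. It does not move.
- pan: The open stainless pan, fixed in one of the rail's two bays: 176 (x) x 108 (y) mm over its flat rim, 65 mm deep, mouth 156 x 88 mm inside. Origin: centre of its underside, 20 mm above the counter; the rim's top is at z = 65 mm in its frame, 85 mm above the counter. A grey silicone bead on springs lines the mouth just below the rim and stands 4.5 mm into it along all four walls.
- pan_rim (a point): Point in the middle of the open pan's mouth, level with the top of the rim. Laid on the pan, the lid rests on the silicone bead about 7 mm proud of the rim; a push of about 10 to 15 N over the middle of the lid takes it past the bead and home, and it then stays down. Pushed at one edge only, it tips.
- macarons_mid (a point): The point to aim at: middle of the macarons in the open pan, level with their tops, 24 mm below the rim (61 mm above the counter).
- macarons: Six brown macarons, 39 mm across, on a paper-lined riser in the open pan; they are part of the pan and fixed. Origin: that of the pan. Their tops are 24 mm below the rim.
- closed_pan: The same kind of pan in the other bay, already covered with an identical lid fully home; all fixed. Origin: centre of the pan's underside, 20 mm above the counter. The top of its lid's grip bar is 108 mm above the counter.
- lid: Loose white plastic lid, 0.11 to 0.18 kg, right way up on the counter: plate 176 (x) x 108 (y) x 3 mm; under it a plug 151 x 83 mm, 10 mm deep, with a foot 146 x 78 mm down to 13 mm, that enters the pan's mouth. Origin: centre of the plate's underside (13 mm above the counter at the start; at rim height when home); z up, x along its grip bar. Fits either way round, its x along the pan's x.
- lid_grip (a point): Point in the lid's upright grip bar, which stands in the middle of the plate: 90 mm long (lid x), 14 mm wide (y), 20 mm high. The point is 15 mm above the plate's underside (12 mm above its top), 8 mm below the top of the bar.
- lid_corner0 (a point): Lid plate corner at its +x +y, on the underside of the plate (lid frame 88, 54, 0 mm).
- lid_corner1 (a point): Lid plate corner at its +x -y, on the underside of the plate (88, -54, 0 mm).
- lid_corner2 (a point): Lid plate corner at its -x +y, on the underside of the plate (-88, 54, 0 mm).
- lid_corner3 (a point): Lid plate corner at its -x -y, on the underside of the plate (-88, -54, 0 mm).
- mat: Black ribbed rubber bar mat, fixed on the counter, 260 (x) x 200 (y) x 4 mm. Origin: centre of its underside.
- thermometer: Loose pistol-shaped infrared thermometer, 0.14 to 0.21 kg, on its side on the mat; it measures continuously, no trigger to pull. Origin: centre of the lens at the tip of its nose, 22 mm above the counter as it lies; x points out of the nose along the line of sight, z up as it lies, the handle goes to -y. Nose tube 33 mm across, x = 0 to -14 mm; grey barrel from there to x = -140 mm.
- thermometer_grip (a point): Point on the barrel's axis 60 mm behind the lens (x = -60 mm), where it can be gripped across its width. The barrel is 40 mm wide (y) and 36 mm thick (z), centred on the x axis, and free on both sides from x = -20 to -90 mm.
- thermometer_rear (a point): Middle of the barrel's rear end (x = -140 mm), where the display is.
- thermometer_butt (a point): End of the thermometer's handle (x = -135, y = -100 mm). The handle is 34 mm wide and 36 mm thick and leaves the barrel near x = -115 mm.
- cake: Bystander: round dark chocolate cake 152 mm across with piped cream dots, top 85 mm high, on a white board 180 mm across; stands beyond the rail. Origin: centre of its underside.
- jar: Bystander: amber glass jar with steel cap, 64 mm across, 120 mm high, standing off one short end of the lid. Origin: centre of its underside.
- saucers: Bystander: stack of four white saucers, 120 mm across, 31 mm high, standing off the other short end of the lid. Origin: centre of its underside.
- server: Bystander: cake server (a flat spatula with handle), 200 mm long, lying along its own x across the far end of the mat. Origin: on the counter under its middle.
Mind the look-alikes: they are no part of the job. What is shaped like the lid but yellow is not meant. Leave any blue look-alike of the thermometer alone.

How it is judged:
By the outcome, as a careful person would: the job done as asked, in the order asked, and still so for the second after the job is handed in, with the robot touching nothing.
It also fails if it takes over 72 s, if anything falls off the work surface, if the arm or the gripper's body presses on something with over 40 N, if the wrist force passes 120 N, or if a joint passes its speed limit or range.

## Robot

A 6-joint arm with a two-finger parallel gripper is mounted at the origin on the work surface. World frame = base frame: x ahead of the robot, y to its left, z up, the work surface at z = 0. Lengths are in m, angles in rad, forces in N, time in s.
With the tool pointing down it reaches from about 0.3 to 0.875 m from the base axis. Payload 6.4 kg.
Tool frame: the origin (TCP) lies midway between the tips of the shut fingers; the grasp point (between the pads) lies 19 mm behind it; z points along the fingers, y is the line along which they close (so a half turn about z gives the same grasp; the last joint's range is limited). The gripper opens to 85 mm and grips with 20 to 120 N. Pads are 22 mm wide; open, the fingers measure 114 mm over their backs; the gripper's body (76 mm by 85 mm) begins 54 mm behind the grasp point. The pads swing forward as they close: fully open they stand 13 mm farther back than shut.
Start: joints at [1.142, 0.181, 1.607, -0, 1.354, -0.206], TCP at [0.127, 0.561, 0.231] pointing down, gripper open.
Joint ranges: [-2.99, 2.99], [-0.89, 2.07], [0.3, 2.58], [-1.14, 4.28], [0, 2.63], [-3.12, 3.12]. Speed limits (rad/s): [2.57, 2.57, 3.01, 3.14, 3.14, 3.14].

## Interface

Orientations are given as a unit quaternion [w, x, y, z].
In Python, from bench import get_obs, camera, hand_in gives the robot as it stands.
- The arm moves only by the tool carry_out, never from a script. Its argument "plan" is a list that holds one entry, the list of rows, each a list of 7 numbers: the shift along the world's x, y, z in m, then the turn, a rotation vector about the world's x, y, z in rad, then the opening, from 0 (shut) to 1 (fully open). In form: [[[x, y, z, rx, ry, rz, hand], ...]]. A call has exactly 5 rows; each row is the pose to reach, as a shift and turn from the pose commanded when the call began; what a row does not reach only later rows make up. A row lasts 1/12 s, in which the tool goes at most 41.7 mm and 7.16 degrees, less where a joint would pass 70% of its speed; a pose out of reach is approached as far as the arm can. A call with a gripper value outside its range is refused whole. The fingers move at their own pace and stop on an object; the grip force is fixed at half the most. Time passes only in rows, so rows that repeat a pose let the fingers close, or fill a call up. It gives the time, the measured TCP pose, the force, the opening and the grip force at its end, in the units of the state.
- get_obs(): the state, without advancing time (a new reading comes with each control period).
- camera(name): name is "side" or "top" or "wrist"; returns a dict with "pixels" (384x512x3 uint8, red, green, blue), "z_map" (384x512 float32, m along the optical axis (not along the pixel's ray), 0 where there is no reading), "camera_matrix" (3x3 intrinsics, pixels), "cam_to_world" (4x4, takes a point from camera to world coordinates). Camera axes: x right, y up, looking along -z (the intrinsics and any distortion apply to the point x, -y, -z); pixel columns grow to the right and rows downward; lengths in m; the calibration is good to about 2 mm. A picture is of the moment at which its call begins.
- hand_in(): hands the job in; it is judged then, once.
The state is a dict: "time_s": time; "q": joint angles; "dq": joint speeds; "joint_efforts": joint torques, N m; "eef_pos": TCP position; "eef_rot": TCP orientation; "wrist_force": force on the tool from outside, world axes, zero at the start; "torque": the same for the moment, N m; "opening": opening from 0.0 (shut) to 1.0 (fully open); "grasp_force": force on a finger pad.
Only numpy, scipy, OpenCV 4.12 (cv2) and the standard library are available. Lean on these libraries where they do the work, as an engineer would, in place of code of your own. Each camera call takes 0.05 s, during which the arm holds its last target. There are 200 camera calls.

## Working session

There is one attempt and no reset: what is moved stays moved. The work goes in short steps, Python scripts to look and compute and a tool call to move; the robot and the scene stay as the last step left them, time stands still between calls to the robot, and variables do not carry over. Pictures are saved under pics/ and viewed, at most 11 in all, crops included, and the job is handed in when it is done.

Besides the shell and the picture viewer there is one more tool, called after ">>>" by a JSON object that holds its "fn" and its "kwargs". carry_out: Moves the arm, as the interface text tells. Its arguments: {"type":"object","properties":{"plan":{"type":"array","items":{"type":"array","items":{"type":"array","items":{"type":"number"}}}}},"required":["plan"]}

```bash
mkdir -p pics; ls; cat > h.py <<'E'
import numpy as np, cv2
from bench import get_obs, camera, hand_in
def snap(n):
    c=camera(n); np.savez('c_'+n+'.npz',**c); return c
def save(c,f,crop=None,s=1):
    im=c['pixels'][:,:,::-1]
    if crop: u0,v0,u1,v1=crop; im=im[v0:v1,u0:u1]
    cv2.imwrite(f,cv2.resize(im,None,fx=s,fy=s,interpolation=cv2.INTER_CUBIC))
def cloud(c):
    K=c['camera_matrix'];d=c['z_map'];v,u=np.mgrid[:384,:512]
    p=np.stack([(u-K[0,2])/K[0,0]*d,-(v-K[1,2])/K[1,1]*d,-d,np.ones_like(d)],-1)
    return (p@np.array(c['cam_to_world']).T)[...,:3]
E
python3 - <<'E'
from h import *
for n in('top','side'):
    c=snap(n); save(c,f'pics/{n}0.png',s=1.5); print(n,c['cam_to_world'].round(3).tolist(),c['camera_matrix'].round(1).tolist(),[k for k in c])
print(get_obs())
E
```

```text
pics
top [[0.026, 0.996, -0.081, 0.423], [-1.0, 0.025, -0.012, 0.056], [-0.01, 0.081, 0.997, 1.697], [0.0, 0.0, 0.0, 1.0]] [[465.2, 0.0, 253.8], [0.0, 465.2, 198.4], [0.0, 0.0, 1.0]] ['pixels', 'z_map', 'camera_matrix', 'cam_to_world']
side [[0.989, 0.076, -0.127, 0.386], [-0.148, 0.577, -0.803, -1.034], [0.012, 0.813, 0.582, 0.886], [0.0, 0.0, 0.0, 1.0]] [[481.0, 0.0, 249.7], [0.0, 481.0, 181.7], [0.0, 0.0, 1.0]] ['pixels', 'z_map', 'camera_matrix', 'cam_to_world']
{'time_s': 0.1, 'q': array([ 1.14169557e+00,  1.81496064e-01,  1.60790099e+00,  3.87791719e-05,
        1.35380566e+00, -2.06291433e-01]), 'dq': array([ 1.59061910e-04, -2.20430685e-03, -2.02564190e-03, -4.93162668e-05,
        6.40391860e-04, -2.27469756e-04]), 'joint_efforts': array([ 7.72140975e-04, -4.45876586e+01, -3.52238917e+01, -4.34049189e-04,
        4.24278012e-03,  2.37508641e-05]), 'eef_pos': array([0.1268139 , 0.56033467, 0.23046115]), 'eef_rot': array([-2.69459050e-04,  1.11178491e-01,  9.93800128e-01, -7.58832443e-04]), 'wrist_force': array([ 0.3472835 ,  0.45279554, -0.39548685]), 'torque': array([ 0.03050599,  0.00017733, -0.02765285]), 'grasp_force': 0.0, 'opening': 1.0005998324737837}
```

View pics/top0.png

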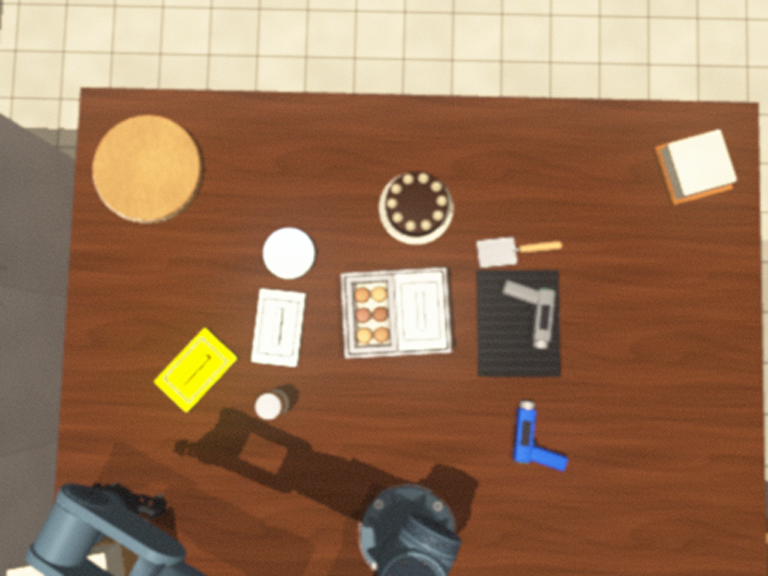

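View pics/side0.png

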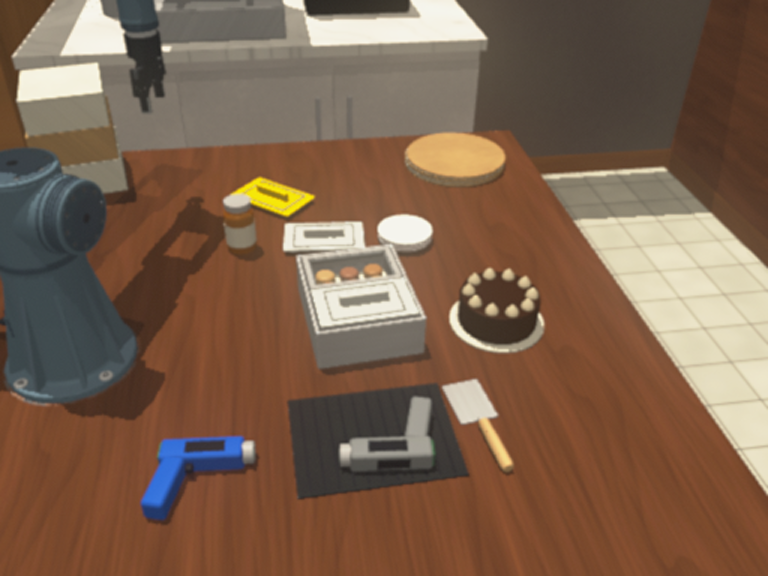

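The top picture (coordinates in the 1.5x view):
- **Thermometers:** the grey one on the mat, at (540,315) with its nose at (541,346), is the one meant. The blue one at (525,435) is the decoy.
- **Lids:** the loose white lid at (278,328) between jar and saucers is meant. The yellow one at (195,369) and the fixed closed-pan lid at (421,310) are not.
- **Open pan:** (372,314).

I'll confirm this in an enlarged crop and measure from depth.

```bash
python3 - <<'E'
from h import *
c=dict(np.load('c_top.npz')); P=cloud(c)
im=c['pixels'][:,:,::-1]
a=cv2.resize(im[170:260,160:310],None,fx=5,fy=5,interpolation=cv2.INTER_CUBIC)[:, :]
b=cv2.resize(im[175:255,310:380],None,fx=5,fy=5,interpolation=cv2.INTER_CUBIC)
cv2.imwrite('pics/lidpan.png',a);cv2.imwrite('pics/therm.png',cv2.resize(im[170:260,310:390],None,fx=6,fy=6,interpolation=cv2.INTER_CUBIC))
def rep(n,u0,v0,u1,v1,z0,z1,white=False):
    m=np.zeros((384,512),bool); m[v0:v1,u0:u1]=1
    m&=(P[...,2]>z0)&(P[...,2]<z1)
    if white: m&=c['pixels'].min(2)>110
    q=P[m]; r=cv2.minAreaRect(q[:,:2].astype(np.float32)*1000)
    print(n,m.sum(),q.mean(0).round(4),np.median(q[:,2]).round(4),[np.round(t,1) for t in r])
rep('lid',165,185,208,250,.008,.05); rep('lidbar',165,185,208,250,.026,.05)
rep('rail',222,172,308,245,.07,.12); rep('closedbar',262,180,302,236,.098,.12)
rep('therm',325,180,378,240,.02,.06)
rep('thermtop',325,180,378,240,.033,.06)
rep('mat',310,170,382,258,.002,.01)
rep('counter',100,150,160,200,-.02,.02)
rep('macaron',236,190,262,232,.045,.07)
E
```

```text
lid 1411 [0.483  0.3228 0.017 ] 0.0159 [array([487.3, 320.3]), array([231.1, 152.8]), np.float64(2.2)]
lidbar 105 [0.4813 0.3226 0.0344] 0.0338 [array([467.9, 317.5]), array([ 62.7, 114. ]), np.float64(86.0)]
rail 2708 [0.5238 0.0209 0.0861] 0.0857 [array([522.2,  41.2]), array([196.9, 244.6]), np.float64(4.9)]
closedbar 110 [ 0.5277 -0.0155  0.107 ] 0.1072 [array([548.2, -20.5]), array([128.3,  24.6]), np.float64(1.3)]
therm 704 [ 0.5409 -0.2913  0.0379] 0.0385 [array([ 528.1, -269.7]), array([126. , 146.3]), np.float64(82.9)]
thermtop 598 [ 0.5429 -0.2925  0.0395] 0.0392 [array([ 528.3, -270. ]), array([125.1, 146. ]), np.float64(83.0)]
mat 2595 [ 0.511 -0.25   0.005] 0.0047 [array([ 515.5, -259.5]), array([319.3, 259.9]), np.float64(0.9)]
counter 2983 [ 6.382e-01  5.363e-01 -4.000e-04] -0.0004 [array([638.8, 536.8]), array([184.1, 226.6]), np.float64(1.4)]
macaron 587 [0.5164 0.0979 0.0582] 0.0587 [array([516.1,  97.1]), array([143.1,  80.6]), np.float64(2.6)]
```

View pics/lidpan.png

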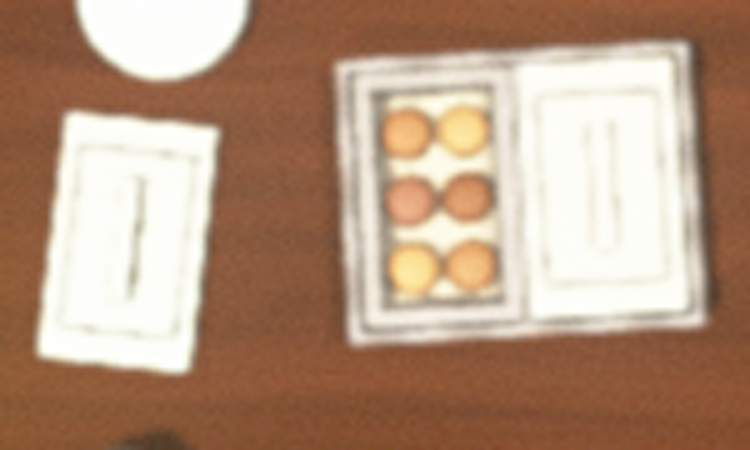

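View pics/therm.png

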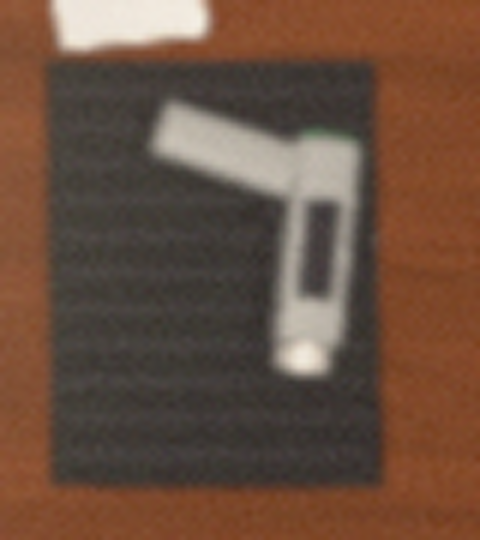

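```bash
cat >> h.py <<'E'
def ray(c,px,z):
    K=c['camera_matrix'];T=np.array(c['cam_to_world']);o=T[:3,3];r=[]
    for u,v in px:
        d=T[:3,:3]@np.array([(u-K[0,2])/K[0,0],-(v-K[1,2])/K[1,1],-1]); r.append(o+d*(z-o[2])/d[2])
    return np.array(r)
E
python3 - <<'E'
from h import *
c=dict(np.load('c_top.npz'));P=cloud(c)
f=lambda L,s,o:[(x/s+o[0]-.5+.5/s,y/s+o[1]-.5+.5/s) for x,y in L]
L=ray(c,f([(66,111),(220,127),(190,374),(37,357)],5,(160,170)),.016); print('lid',L.round(4),L.mean(0).round(4), np.degrees([np.arctan2(*(L[0]-L[3])[1::-1]),np.arctan2(*(L[1]-L[2])[1::-1])]))
R=ray(c,f([(333,60),(692,42),(707,325),(350,346)],5,(160,170)),.083); print('rail',R.mean(0).round(4),np.degrees([np.arctan2(*(R[0]-R[3])[1::-1]),np.arctan2(*(R[1]-R[2])[1::-1])]))
M=ray(c,f([(408,132),(464,130),(410,201),(467,197),(414,268),(471,265)],5,(160,170)),.061);print('mac',M.mean(0).round(4))
M=ray(c,f([(374,83),(499,79),(505,303),(384,310)],5,(160,170)),.085);print('mouth',M.mean(0).round(4))
T=ray(c,f([(303,377)],6,(310,170)),.022),ray(c,f([(332,137)],6,(310,170)),.04); print('therm',T)
T=ray(c,f([(310,300),(329,180),(158,127)],6,(310,170)),.040); print(T, np.degrees(np.arctan2(*(T[1]-T[0])[1::-1])))
# depth-based barrel fit
m=np.zeros((384,512),bool);m[188:228,352:374]=1
q=P[m&(P[...,2]>.03)&(P[...,2]<.06)]
r=cv2.minAreaRect(q[:,:2].astype(np.float32)*1000);print(r)
m=np.zeros((384,512),bool);m[170:258,310:382]=1
k=m&(c['pixels'].max(2)<75)&(P[...,2]<.012)
k=cv2.morphologyEx(k.astype(np.uint8),cv2.MORPH_OPEN,np.ones((3,3)))>0
print('mat',ray(c,f([(50,62),(372,62),(383,484),(52,486)],6,(310,170)),.004).round(3))
E
```

```text
lid [[0.5765 0.3708 0.016 ]
 [0.5677 0.2583 0.016 ]
 [0.3886 0.2737 0.016 ]
 [0.3979 0.3846 0.016 ]] [0.4827 0.3219 0.016 ] [-4.40679748 -4.91324693]
rail [0.5215 0.0397 0.083 ] [5.15492028 4.067441  ]
mac [0.517  0.0967 0.061 ]
mouth [0.5194 0.0952 0.085 ]
therm (array([[ 0.44681432, -0.30834833,  0.022     ]]), array([[ 0.58944656, -0.32055662,  0.04      ]]))
[[ 0.49215556 -0.30822061  0.04      ]
 [ 0.56373481 -0.31895288  0.04      ]
 [ 0.59282039 -0.21716822  0.04      ]] -8.527148382552104
((528.4367065429688, -305.98828125), (125.48030853271484, 62.772666931152344), 0.6786110401153564)
mat [[ 0.635 -0.157  0.004]
 [ 0.64  -0.353  0.004]
 [ 0.384 -0.361  0.004]
 [ 0.378 -0.162  0.004]]
```

The crops confirm the grey thermometer (nose at crop (303,377), green rear at (332,137)), the loose white lid with its corners, and the open pan with six macarons. Next I move above the thermometer.

>>> {"fn": "carry_out", "kwargs": {"plan": [[[0.04,-0.025,0,0,0,0,1],[0.075,-0.05,0,0,0,0,1],[0.11,-0.073,0,0,0,0,1],[0.14,-0.093,0,0,0,0,1],[0.153,-0.101,0,0,0,0,1]]]}}

```text
time_s: 0.52
eef_pos: [0.2833, 0.4571, 0.2309]
eef_rot: [0.001, 0.112, 0.994, -0.001]
wrist_force: [0.3, -0.2, -0.2]
opening: 0.995
grasp_force: 0.0
```

>>> {"fn": "carry_out", "kwargs": {"plan": [[[0.026,-0.026,0,0,0,0,1],[0.052,-0.052,0,0,0,0,1],[0.078,-0.078,0,0,0,0,1],[0.104,-0.104,0,0,0,0,1],[0.13,-0.13,0,0,0,0,1]]]}}

```text
time_s: 0.93
eef_pos: [0.4108, 0.3283, 0.231]
eef_rot: [-0.0, 0.111, 0.994, -0.0]
wrist_force: [0.3, 0.3, 0.4]
opening: 1.001
grasp_force: 0.0
```

>>> {"fn": "carry_out", "kwargs": {"plan": [[[0.014,-0.034,0,0,0,0,1],[0.028,-0.068,0,0,0,0,1],[0.042,-0.102,0,0,0,0,1],[0.056,-0.136,0,0,0,0,1],[0.07,-0.17,0,0,0,0,1]]]}}

```text
time_s: 1.35
eef_pos: [0.4801, 0.1581, 0.231]
eef_rot: [-0.0, 0.111, 0.994, -0.0]
wrist_force: [1.1, 0.7, -0.7]
opening: 1.002
grasp_force: 0.0
```

>>> {"fn": "carry_out", "kwargs": {"plan": [[[0.004,-0.036,0,0,0,0,1],[0.008,-0.072,0,0,0,0,1],[0.012,-0.108,0,0,0,0,1],[0.016,-0.144,0,0,0,0,1],[0.02,-0.18,0,0,0,0,1]]]}}

```text
time_s: 1.77
eef_pos: [0.4997, -0.0219, 0.2311]
eef_rot: [-0.0, 0.111, 0.994, 0.0]
wrist_force: [0.4, 0.6, -0.2]
opening: 0.999
grasp_force: 0.0
```

>>> {"fn": "carry_out", "kwargs": {"plan": [[[0.002,-0.034,0,0,0,0,1],[0.004,-0.068,0,0,0,0,1],[0.006,-0.102,0,0,0,0,1],[0.008,-0.136,0,0,0,0,1],[0.01,-0.17,0,0,0,0,1]]]}}

```text
time_s: 2.18
eef_pos: [0.5096, -0.1918, 0.2309]
eef_rot: [-0.0, 0.111, 0.994, 0.0]
wrist_force: [1.1, 0.3, -0.3]
opening: 1.002
grasp_force: 0.0
```

>>> {"fn": "carry_out", "kwargs": {"plan": [[[0.0,-0.03,0,0,0,0.03,1],[0.001,-0.06,0,0,0,0.06,1],[0.001,-0.09,0,0,0,0.09,1],[0.002,-0.115,0,0,0,0.12,1],[0.002,-0.1245,0,0,0,0.12,1]]]}}

```text
time_s: 2.6
eef_pos: [0.5114, -0.318, 0.2307]
eef_rot: [-0.0, 0.052, 0.999, -0.0]
wrist_force: [-0.1, 0.0, 0.5]
opening: 0.997
grasp_force: 0.0
```

```bash
python3 - <<'E'
from h import *
c=snap('wrist'); save(c,'pics/w1.png',s=1.5); o=get_obs(); print(o['time_s'],o['eef_pos'],o['eef_rot'],o['q'],o['wrist_force'])
E
```

```text
2.65 [ 0.51132353 -0.31801474  0.23056689] [-3.60869078e-04  5.31025010e-02  9.98588972e-01 -2.41170498e-04] [-7.52850705e-01  2.41288629e-01  1.53655228e+00 -8.51957638e-04
  1.36399333e+00 -2.21721701e+00] [-1.18760683 -1.27530086  1.05056068]
```

View pics/w1.png

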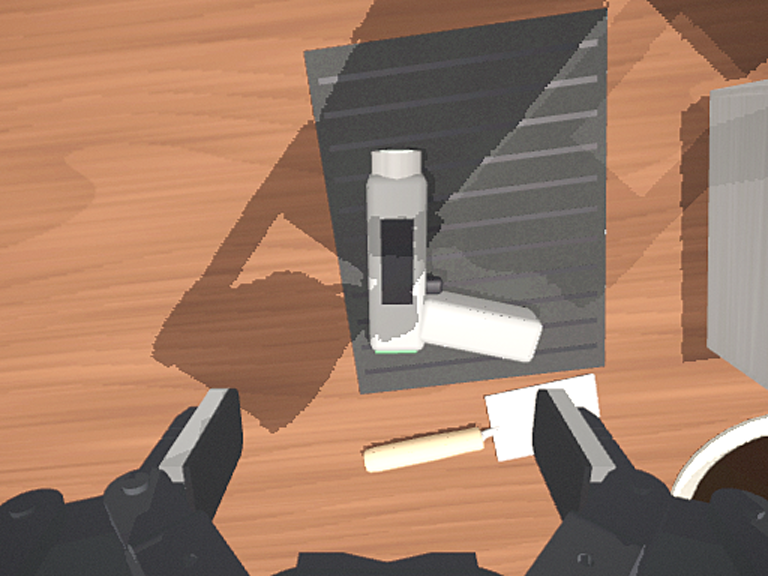

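The wrist view shows the thermometer upright, with nose tip at (397,152), rear end at (396,352), and its axis nearly along the tool's x. I'll turn those pixels into positions.

```bash
python3 - <<'E'
from h import *
c=dict(np.load('c_wrist.npz'));P=cloud(c)
f=lambda L:[((x+.5)/1.5-.5,(y+.5)/1.5-.5) for x,y in L]
L=ray(c,f([(397,155),(397.5,180),(396,350),(368,200),(427,200),(370,340),(423,340)]),.030);print(L.round(4))
L=ray(c,f([(367,200),(428,200),(369,290),(427,290)]),.026);print(L.round(4),L[:2].mean(0),L[2:].mean(0))
z=P[...,2];m=np.zeros(z.shape,bool);m[100:236,243:287]=1;m&=(z>.022)&(z<.05)
q=P[m];print(q.min(0),q.max(0),np.median(q[:,2]))
for x0 in np.arange(.45,.59,.01):
    s=q[(q[:,0]>x0)&(q[:,0]<x0+.01)]
    if len(s): print(x0.round(2),s[:,1].min().round(4),s[:,1].max().round(4),((s[:,1].min()+s[:,1].max())/2).round(4))
print(c['cam_to_world'].round(3))
E
```

```text
[[ 0.451  -0.3045  0.03  ]
 [ 0.4671 -0.3057  0.03  ]
 [ 0.5904 -0.3188  0.03  ]
 [ 0.4782 -0.3267  0.03  ]
 [ 0.4823 -0.2872  0.03  ]
 [ 0.5803 -0.337   0.03  ]
 [ 0.5844 -0.2982  0.03  ]]
[[ 0.4787 -0.3276  0.026 ]
 [ 0.483  -0.2863  0.026 ]
 [ 0.543  -0.3336  0.026 ]
 [ 0.5473 -0.292   0.026 ]] [ 0.48082249 -0.30695183  0.026     ] [ 0.54514083 -0.31282397  0.026     ]
[ 0.44716189 -0.3372605   0.02247792] [ 0.59044348 -0.28714238  0.04321733] 0.04004248260095861
0.45 -0.3219 -0.2888 -0.3053
0.46 -0.3267 -0.288 -0.3074
0.47 -0.3279 -0.2871 -0.3075
0.48 -0.3285 -0.2892 -0.3088
0.49 -0.3292 -0.29 -0.3096
0.5 -0.3316 -0.2907 -0.3112
0.51 -0.3317 -0.2914 -0.3116
0.52 -0.3326 -0.2921 -0.3123
0.53 -0.3339 -0.2896 -0.3117
0.54 -0.3351 -0.2901 -0.3126
0.55 -0.3352 -0.2907 -0.3129
0.56 -0.3362 -0.2927 -0.3144
0.57 -0.3373 -0.2933 -0.3153
0.58 -0.3366 -0.2941 -0.3153
[[ 0.103 -0.944 -0.315  0.429]
 [ 0.995  0.098  0.033 -0.309]
 [-0.    -0.317  0.949  0.374]
 [ 0.     0.     0.     1.   ]]
```

>>> {"fn": "carry_out", "kwargs": {"plan": [[[0.001,0.002,-0.035,0,0,0.015,1],[0.001,0.003,-0.07,0,0,0.015,1],[0.001,0.004,-0.105,0,0,0.015,1],[0.001,0.004,-0.14,0,0,0.015,1],[0.001,0.004,-0.14,0,0,0.015,1]]]}}

```text
time_s: 3.07
eef_pos: [0.5087, -0.3053, 0.0834]
eef_rot: [-0.005, 0.044, 0.999, 0.005]
wrist_force: [-0.9, 1.0, -1.4]
opening: 0.997
grasp_force: 0.0
```

>>> {"fn": "carry_out", "kwargs": {"plan": [[[0,0,-0.02,0,0,0,1],[0,0,-0.04,0,0,0,1],[0,0,-0.06,0,0,0,1],[0,0,-0.075,0,0,0,1],[0,0,-0.075,0,0,0,1]]]}}

```text
time_s: 3.48
eef_pos: [0.512, -0.3086, 0.0148]
eef_rot: [-0.002, 0.044, 0.999, 0.002]
wrist_force: [-0.3, 1.1, -0.2]
opening: 1.001
grasp_force: 0.0
```

>>> {"fn": "carry_out", "kwargs": {"plan": [[[0.001,-0.002,-0.007,0,0,0,1],[0.001,-0.002,-0.007,0,0,0,1],[0.001,-0.002,-0.007,0,0,0,1],[0.001,-0.002,-0.007,0,0,0,0.7],[0.001,-0.002,-0.007,0,0,0,0.5]]]}}

```text
time_s: 3.9
eef_pos: [0.5146, -0.3132, 0.0105]
eef_rot: [0.001, 0.044, 0.999, -0.001]
wrist_force: [0.7, -0.5, -0.5]
opening: 0.748
grasp_force: 0.0
```

>>> {"fn": "carry_out", "kwargs": {"plan": [[[0,0,0,0,0,0,0.3],[0,0,0,0,0,0,0.3],[0,0,0,0,0,0,0.2],[0,0,0,0,0,0,0.2],[0,0,0,0,0,0,0.2]]]}}

```text
time_s: 4.32
eef_pos: [0.5145, -0.3131, 0.01]
eef_rot: [0.0, 0.044, 0.999, -0.0]
wrist_force: [-0.9, 0.3, 6.4]
opening: 0.46
grasp_force: 62.1
```

>>> {"fn": "carry_out", "kwargs": {"plan": [[[0,0,0,0,0,0,0.2],[0,0,0,0,0,0,0.2],[0,0,0,0,0,0,0.2],[0,0,0,0,0,0,0.2],[0,0,0,0,0,0,0.2]]]}}

```text
time_s: 4.73
eef_pos: [0.5144, -0.3131, 0.01]
eef_rot: [0.0, 0.044, 0.999, -0.0]
wrist_force: [-0.5, 0.8, 5.7]
opening: 0.459
grasp_force: 62.1
```

>>> {"fn": "carry_out", "kwargs": {"plan": [[[0,0,0.015,0,0,0,0.2],[0,0,0.04,0,0,0,0.2],[0,0,0.07,0,0,0,0.2],[0,0,0.1,0,0,0,0.2],[0,0,0.12,0,0,0,0.2]]]}}

```text
time_s: 5.15
eef_pos: [0.5144, -0.3131, 0.1316]
eef_rot: [0.001, 0.044, 0.999, -0.001]
wrist_force: [1.1, -0.4, -1.0]
opening: 0.462
grasp_force: 61.1
```

>>> {"fn": "carry_out", "kwargs": {"plan": [[[0.006,0.016,0.02,0,0,0,0.2],[0.012,0.032,0.04,0,0,0,0.2],[0.018,0.048,0.06,0,0,0,0.2],[0.024,0.064,0.075,0,0,0,0.2],[0.03,0.08,0.08,0,0,0,0.2]]]}}

```text
time_s: 5.57
eef_pos: [0.545, -0.2326, 0.2118]
eef_rot: [0.001, 0.044, 0.999, -0.001]
wrist_force: [1.2, -0.4, -0.9]
opening: 0.46
grasp_force: 61.2
```

>>> {"fn": "carry_out", "kwargs": {"plan": [[[0.01,0.026,0,-0.007,-0.078,0,0.2],[0.02,0.052,0,-0.014,-0.156,0,0.2],[0.03,0.078,0,-0.021,-0.235,0,0.2],[0.04,0.104,0,-0.028,-0.313,0,0.2],[0.05,0.13,0,-0.035,-0.391,0,0.2]]]}}

```text
time_s: 5.98
eef_pos: [0.5938, -0.1014, 0.2089]
eef_rot: [0.196, 0.043, 0.98, -0.009]
wrist_force: [0.8, 0.4, -1.9]
opening: 0.457
grasp_force: 61.2
```

>>> {"fn": "carry_out", "kwargs": {"plan": [[[0.01,0.026,0,-0.007,-0.078,0,0.2],[0.02,0.052,0,-0.014,-0.156,0,0.2],[0.03,0.078,0,-0.021,-0.235,0,0.2],[0.04,0.104,0,-0.028,-0.313,0,0.2],[0.05,0.13,0,-0.035,-0.391,0,0.2]]]}}

```text
time_s: 6.4
eef_pos: [0.6435, 0.0287, 0.209]
eef_rot: [0.384, 0.041, 0.922, -0.017]
wrist_force: [0.9, 0.4, -1.5]
opening: 0.455
grasp_force: 61.3
```

>>> {"fn": "carry_out", "kwargs": {"plan": [[[0.003,0.015,-0.006,0,0,0,0.2],[0.006,0.03,-0.012,0,0,0,0.2],[0.009,0.045,-0.019,0,0,0,0.2],[0.0117,0.0576,-0.026,0,0,0,0.2],[0.0117,0.0576,-0.026,0,0,0,0.2]]]}}

```text
time_s: 6.82
eef_pos: [0.6542, 0.0869, 0.1803]
eef_rot: [0.38, 0.039, 0.924, -0.017]
wrist_force: [-0.9, 0.3, -1.8]
opening: 0.457
grasp_force: 61.2
```

```bash
python3 - <<'E'
from h import *
c=snap('side'); save(c,'pics/s2.png',(170,100,330,220),5); c=snap('top'); o=get_obs(); print(o)
E
```

```text
{'time_s': 6.9167, 'q': array([-0.02925181,  0.07776283,  2.0439837 , -0.17501932,  0.24188951,
       -1.36092694]), 'dq': array([-0.02226368, -0.01663868, -0.00658531,  0.01250009, -0.00264959,
       -0.00975095]), 'joint_efforts': array([  0.61840318, -36.42349362, -32.62380123,  -0.36776477,
        -3.60465512,   0.27528986]), 'eef_pos': array([0.65485085, 0.08538237, 0.18191433]), 'eef_rot': array([ 0.38090175,  0.03987191,  0.92359398, -0.01726968]), 'wrist_force': array([-0.03932957,  0.35539204, -1.75490128]), 'torque': array([ 3.19624034e-02,  5.74941352e-01, -3.67406003e-04]), 'grasp_force': 61.14970564842224, 'opening': 0.4563772138801508}
```

View pics/s2.png

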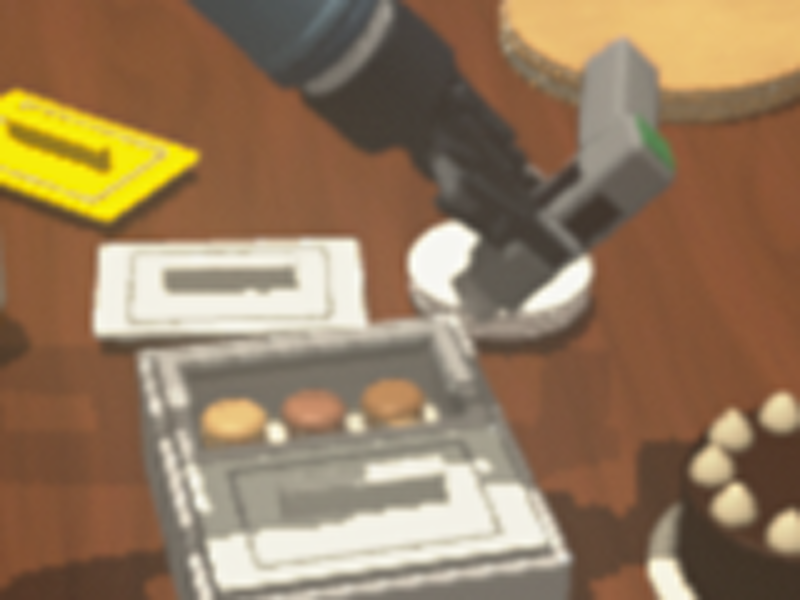

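The side view shows the thermometer held above the pan, nose down, with the rear at crop (655,148). Next I check the predicted axis against depth.

```bash
cat >> h.py <<'E'
from scipy.spatial.transform import Rotation as Ro
def axis(o):
    R=Ro.from_quat(np.roll(o['eef_rot'],-1)).as_matrix(); 
    g0=Ro.from_quat([.044,.999,0,0]).as_matrix(); n=R@g0.T@np.array([-.996,.089,0]); a=R[:,2]
    lens=o['eef_pos']+.0655*n-.012*a; return lens,n,a
E
python3 - <<'E'
from h import *
o=get_obs(); l,n,a=axis(o); print('lens',l.round(4),'n',n.round(3),'rear',(l-.14*n).round(4))
M=np.array([.517,.097,.061]); t=(M-l)@n; print('dist',np.linalg.norm(M-l),'miss',(l+t*n-M).round(4))
c=dict(np.load('c_top.npz'));P=cloud(c)
# thermometer top-visible pts: use camera top & side, points not gripper, coordinates in therm frame
y=np.cross(a,n) 
for nm in('top','side'):
    c=dict(np.load(f'c_{nm}.npz'));Q=cloud(c).reshape(-1,3);col=c['pixels'].reshape(-1,3).astype(int)
    d=Q-l; s=np.stack([d@n,d@y,d@a],1)
    m=(s[:,0]>-.17)&(s[:,0]<-.09)&(abs(s[:,1])<.03)&(abs(s[:,2])<.04)
    q=s[m]; print(nm,len(q),q.min(0).round(3),q.max(0).round(3))
    for x0 in np.arange(-.16,-.085,.015):
        k=q[(q[:,0]>x0)&(q[:,0]<x0+.015)]
        if len(k)>3: print(x0.round(3),len(k),np.percentile(k,[5,95],0).round(3).tolist())
    g=(col[:,1]-col[:,0]>30)&(abs(d).max(1)<.25); print('green',g.sum(),s[g].mean(0) if g.any() else '')
E
```

```text
lens [0.6001 0.0902 0.1443] n [-0.707  0.062 -0.705] rear [0.6991 0.0815 0.2429]
dist 0.11785901046793432 miss [-0.0001  0.0004  0.0002]
top 283 [-0.146 -0.02  -0.025] [-0.09   0.03   0.017]
-0.145 122 [[-0.143, -0.017, -0.019], [-0.132, 0.027, 0.013]]
-0.13 59 [[-0.129, -0.017, -0.021], [-0.116, 0.027, -0.012]]
-0.115 62 [[-0.115, -0.018, -0.02], [-0.102, 0.027, -0.01]]
-0.1 38 [[-0.1, -0.017, -0.021], [-0.09, 0.024, -0.007]]
green 31 [-1.41563567e-01 -1.83145153e-03  6.59395445e-05]
side 368 [-0.145 -0.025 -0.019] [-0.09   0.029  0.019]
-0.145 114 [[-0.144, -0.019, -0.018], [-0.131, 0.02, 0.013]]
-0.13 95 [[-0.129, -0.02, -0.019], [-0.117, 0.025, 0.014]]
-0.115 97 [[-0.114, -0.019, -0.018], [-0.101, 0.022, 0.013]]
-0.1 61 [[-0.099, -0.021, -0.019], [-0.091, 0.012, 0.015]]
green 11 [-0.14316113  0.00187099 -0.00170549]
```

Aim is within 1 mm and the lens is 118 mm away, with no slip. I'll hold for 2.5 s, then retrace.

>>> {"fn": "carry_out", "kwargs": {"plan": [[[0,0,0,0,0,0,0.2],[0,0,0,0,0,0,0.2],[0,0,0,0,0,0,0.2],[0,0,0,0,0,0,0.2],[0,0,0,0,0,0,0.2]]]}}

```text
time_s: 7.33
eef_pos: [0.6559, 0.0844, 0.1837]
eef_rot: [0.382, 0.041, 0.923, -0.017]
wrist_force: [0.9, 0.2, -2.1]
opening: 0.457
grasp_force: 61.2
```

>>> {"fn": "carry_out", "kwargs": {"plan": [[[0,0,0,0,0,0,0.2],[0,0,0,0,0,0,0.2],[0,0,0,0,0,0,0.2],[0,0,0,0,0,0,0.2],[0,0,0,0,0,0,0.2]]]}}

```text
time_s: 7.75
eef_pos: [0.6557, 0.0849, 0.1832]
eef_rot: [0.382, 0.041, 0.923, -0.017]
wrist_force: [-0.2, 0.1, -0.7]
opening: 0.456
grasp_force: 61.2
```

>>> {"fn": "carry_out", "kwargs": {"plan": [[[0,0,0,0,0,0,0.2],[0,0,0,0,0,0,0.2],[0,0,0,0,0,0,0.2],[0,0,0,0,0,0,0.2],[0,0,0,0,0,0,0.2]]]}}

```text
time_s: 8.17
eef_pos: [0.6557, 0.0849, 0.1832]
eef_rot: [0.382, 0.041, 0.923, -0.017]
wrist_force: [0.6, -0.2, -1.6]
opening: 0.46
grasp_force: 61.2
```

>>> {"fn": "carry_out", "kwargs": {"plan": [[[0,0,0,0,0,0,0.2],[0,0,0,0,0,0,0.2],[0,0,0,0,0,0,0.2],[0,0,0,0,0,0,0.2],[0,0,0,0,0,0,0.2]]]}}

```text
time_s: 8.58
eef_pos: [0.6558, 0.0849, 0.1833]
eef_rot: [0.382, 0.041, 0.923, -0.017]
wrist_force: [0.2, -0.4, -1.4]
opening: 0.458
grasp_force: 61.2
```

>>> {"fn": "carry_out", "kwargs": {"plan": [[[0,0,0,0,0,0,0.2],[0,0,0,0,0,0,0.2],[0,0,0,0,0,0,0.2],[0,0,0,0,0,0,0.2],[0,0,0,0,0,0,0.2]]]}}

```text
time_s: 9.0
eef_pos: [0.6558, 0.0849, 0.1833]
eef_rot: [0.382, 0.041, 0.923, -0.017]
wrist_force: [-0.4, 0.1, -1.6]
opening: 0.459
grasp_force: 61.2
```

>>> {"fn": "carry_out", "kwargs": {"plan": [[[0,0,0,0,0,0,0.2],[0,0,0,0,0,0,0.2],[0,0,0,0,0,0,0.2],[0,0,0,0,0,0,0.2],[0,0,0,0,0,0,0.2]]]}}

```text
time_s: 9.42
eef_pos: [0.6557, 0.0849, 0.1833]
eef_rot: [0.382, 0.041, 0.923, -0.017]
wrist_force: [0.8, 0.6, -1.4]
opening: 0.456
grasp_force: 61.2
```

>>> {"fn": "carry_out", "kwargs": {"plan": [[[-0.002,-0.01,0.007,0,0,0,0.2],[-0.004,-0.02,0.014,0,0,0,0.2],[-0.007,-0.034,0.022,0,0,0,0.2],[-0.0095,-0.047,0.026,0,0,0,0.2],[-0.0117,-0.0576,0.026,0,0,0,0.2]]]}}

```text
time_s: 9.83
eef_pos: [0.6447, 0.0266, 0.211]
eef_rot: [0.383, 0.04, 0.923, -0.018]
wrist_force: [0.0, -0.6, -1.6]
opening: 0.46
grasp_force: 61.3
```

>>> {"fn": "carry_out", "kwargs": {"plan": [[[-0.01,-0.026,0,0.007,0.078,0,0.2],[-0.02,-0.052,0,0.014,0.156,0,0.2],[-0.03,-0.078,0,0.021,0.235,0,0.2],[-0.04,-0.104,0,0.028,0.313,0,0.2],[-0.05,-0.13,0,0.035,0.391,0,0.2]]]}}

```text
time_s: 10.25
eef_pos: [0.5935, -0.1041, 0.2102]
eef_rot: [0.194, 0.043, 0.98, -0.009]
wrist_force: [0.9, -0.1, -2.4]
opening: 0.456
grasp_force: 61.2
```

>>> {"fn": "carry_out", "kwargs": {"plan": [[[-0.01,-0.026,0,0.007,0.078,0,0.2],[-0.02,-0.052,0,0.014,0.156,0,0.2],[-0.03,-0.078,0,0.021,0.235,0,0.2],[-0.04,-0.104,0,0.028,0.313,0,0.2],[-0.05,-0.13,0,0.035,0.391,0,0.2]]]}}

```text
time_s: 10.67
eef_pos: [0.5438, -0.2344, 0.21]
eef_rot: [-0.001, 0.044, 0.999, -0.0]
wrist_force: [0.1, 0.5, -1.9]
opening: 0.459
grasp_force: 61.2
```

>>> {"fn": "carry_out", "kwargs": {"plan": [[[-0.006,-0.016,-0.016,0,0,0,0.2],[-0.012,-0.032,-0.032,0,0,0,0.2],[-0.018,-0.048,-0.048,0,0,0,0.2],[-0.024,-0.064,-0.064,0,0,0,0.2],[-0.03,-0.08,-0.08,0,0,0,0.2]]]}}

```text
time_s: 11.08
eef_pos: [0.5139, -0.3137, 0.1284]
eef_rot: [0.0, 0.044, 0.999, -0.0]
wrist_force: [0.4, 0.9, -1.6]
opening: 0.458
grasp_force: 61.3
```

>>> {"fn": "carry_out", "kwargs": {"plan": [[[0,0,-0.025,0,0,0,0.2],[0,0,-0.05,0,0,0,0.2],[0,0,-0.075,0,0,0,0.2],[0,0,-0.1,0,0,0,0.2],[0,0,-0.105,0,0,0,0.2]]]}}

```text
time_s: 11.5
eef_pos: [0.5116, -0.3107, 0.0198]
eef_rot: [-0.003, 0.044, 0.999, 0.002]
wrist_force: [-2.0, 1.7, -1.9]
opening: 0.457
grasp_force: 61.0
```

>>> {"fn": "carry_out", "kwargs": {"plan": [[[0,0,-0.002,0,0,0,0.2],[0,0,-0.005,0,0,0,0.2],[0,0,-0.008,0,0,0,0.2],[0,0,-0.01,0,0,0,0.2],[0,0,-0.01,0,0,0,0.2]]]}}

```text
time_s: 11.92
eef_pos: [0.5146, -0.3131, 0.0151]
eef_rot: [0.001, 0.044, 0.999, -0.001]
wrist_force: [-0.2, 1.3, -1.6]
opening: 0.458
grasp_force: 61.0
```

>>> {"fn": "carry_out", "kwargs": {"plan": [[[0,0,-0.001,0,0,0,0.2],[0,0,-0.002,0,0,0,0.2],[0,0,-0.003,0,0,0,0.2],[0,0,-0.004,0,0,0,0.2],[0,0,-0.0045,0,0,0,0.2]]]}}

```text
time_s: 12.33
eef_pos: [0.5141, -0.3127, 0.01]
eef_rot: [0.0, 0.044, 0.999, -0.0]
wrist_force: [-1.3, 2.1, 5.8]
opening: 0.46
grasp_force: 62.1
```

>>> {"fn": "carry_out", "kwargs": {"plan": [[[0,0,-0.0003,0,0,0,0.2],[0,0,-0.0005,0,0,0,0.2],[0,0,-0.0005,0,0,0,0.2],[0,0,-0.0005,0,0,0,0.2],[0,0,-0.0005,0,0,0,0.2]]]}}

```text
time_s: 12.75
eef_pos: [0.5141, -0.3127, 0.01]
eef_rot: [-0.0, 0.044, 0.999, -0.0]
wrist_force: [-2.1, 2.6, 5.6]
opening: 0.461
grasp_force: 62.3
```

>>> {"fn": "carry_out", "kwargs": {"plan": [[[0,0,0,0,0,0,0.55],[0,0,0,0,0,0,0.7],[0,0,0,0,0,0,1],[0,0,0,0,0,0,1],[0,0,0,0,0,0,1]]]}}

```text
time_s: 13.17
eef_pos: [0.514, -0.3127, 0.0092]
eef_rot: [0.0, 0.044, 0.999, 0.0]
wrist_force: [0.5, -0.0, -1.3]
opening: 1.001
grasp_force: 0.0
```

>>> {"fn": "carry_out", "kwargs": {"plan": [[[0,0,0,0,0,0,1],[0,0,0.01,0,0,0,1],[0,0,0.03,0,0,0,1],[0,0,0.06,0,0,0,1],[0,0,0.09,0,0,0,1]]]}}

```text
time_s: 13.58
eef_pos: [0.5134, -0.3121, 0.1]
eef_rot: [-0.001, 0.044, 0.999, 0.001]
wrist_force: [1.1, -0.3, 0.0]
opening: 1.004
grasp_force: 0.0
```

>>> {"fn": "carry_out", "kwargs": {"plan": [[[0,0,0.03,0,0,0,1],[0,0,0.06,0,0,0,1],[0,0,0.09,0,0,0,1],[-0.002,0.02,0.105,0,0,0,1],[-0.004,0.05,0.11,0,0,0,1]]]}}

```text
time_s: 14.0
eef_pos: [0.5115, -0.2656, 0.2144]
eef_rot: [0.003, 0.045, 0.999, -0.003]
wrist_force: [0.3, 0.8, 1.2]
opening: 0.998
grasp_force: 0.0
```

>>> {"fn": "carry_out", "kwargs": {"plan": [[[-0.002,0.035,0,0,0,0,1],[-0.004,0.07,0,0,0,0,1],[-0.006,0.105,0,0,0,0,1],[-0.007,0.14,0,0,0,0,1],[-0.008,0.175,0,0,0,0,1]]]}}

```text
time_s: 14.42
eef_pos: [0.5017, -0.0861, 0.2102]
eef_rot: [0.001, 0.044, 0.999, -0.0]
wrist_force: [-0.2, 0.5, 0.8]
opening: 0.997
grasp_force: 0.0
```

>>> {"fn": "carry_out", "kwargs": {"plan": [[[-0.002,0.035,0,0,0,0,1],[-0.004,0.07,0,0,0,0,1],[-0.006,0.105,0,0,0,0,1],[-0.007,0.14,0,0,0,0,1],[-0.008,0.175,0,0,0,0,1]]]}}

```text
time_s: 14.83
eef_pos: [0.4937, 0.089, 0.2103]
eef_rot: [0.001, 0.044, 0.999, -0.0]
wrist_force: [0.5, -0.8, 0.5]
opening: 1.0
grasp_force: 0.0
```

>>> {"fn": "carry_out", "kwargs": {"plan": [[[-0.002,0.035,0,0,0,0,1],[-0.004,0.07,0,0,0,0,1],[-0.006,0.105,0,0,0,0,1],[-0.007,0.13,0,0,0,0,1],[-0.008,0.14,0,0,0,0,1]]]}}

```text
time_s: 15.25
eef_pos: [0.4854, 0.2305, 0.2102]
eef_rot: [0.0, 0.042, 0.999, 0.001]
wrist_force: [-0.9, -0.2, 0.1]
opening: 1.005
grasp_force: 0.0
```

```bash
python3 - <<'E'
from h import *
t=snap('top');save(t,'pics/t3.png',(310,150,400,260),5)
c=snap('wrist'); save(c,'pics/w3.png',s=1.5); o=get_obs(); print(o['time_s'],o['eef_pos'],o['eef_rot'],o['q'])
P=cloud(t)
m=np.zeros((384,512),bool);m[188:228,352:374]=1
q=P[m&(P[...,2]>.03)&(P[...,2]<.06)];print(q.mean(0))
P=cloud(c);z=P[...,2]
m=(z>.026)&(z<.045)&(abs(P[...,0]-.4825)<.07)&(abs(P[...,1]-.322)<.04)
r=cv2.minAreaRect(P[m][:,:2].astype(np.float32)*1000);print('bar',m.sum(),r,P[m].mean(0),np.median(z[m]))
m=(z>.008)&(z<.026)&(abs(P[...,0]-.4825)<.1)&(abs(P[...,1]-.322)<.08)
r=cv2.minAreaRect(P[m][:,:2].astype(np.float32)*1000);print('plate',m.sum(),r,np.median(z[m]))
E
```

```text
15.35 [0.48562864 0.22861355 0.20978826] [2.14664307e-04 4.23670825e-02 9.99102089e-01 3.09310298e-05] [ 2.18741956e-01  1.15805783e-01  1.72571144e+00 -5.30091628e-05
  1.29964468e+00 -1.26728065e+00]
[ 0.53317137 -0.3084071   0.03895914]
bar 1562 ((479.9698486328125, 324.0658874511719), (14.754409790039062, 89.60372161865234), 85.2823486328125) [0.47756721 0.32307231 0.0354525 ] 0.03613965287489798
plate 16978 ((480.49774169921875, 324.112548828125), (108.4650650024414, 175.67767333984375), 85.20458221435547) 0.016525021094666442
```

View pics/w3.png

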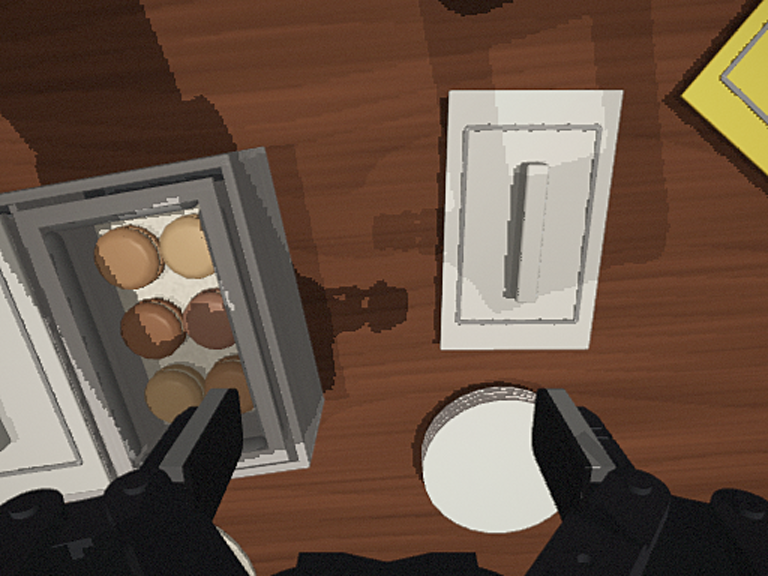

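View pics/t3.png

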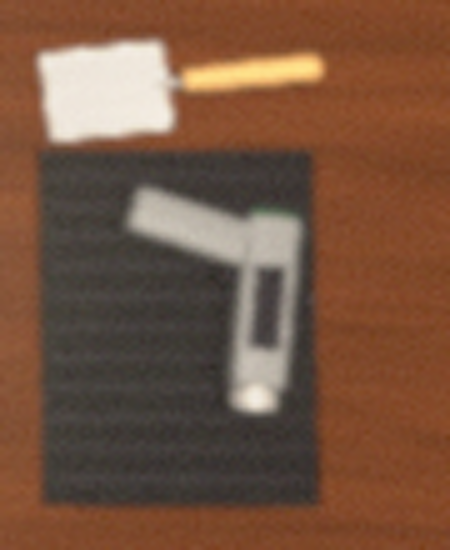

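The thermometer lies wholly on the mat (nose at crop (254,400)). The wrist view shows the lid clearly. Before grasping it, I take one look at the pan with the same camera so both measurements share its bias.

>>> {"fn": "carry_out", "kwargs": {"plan": [[[0.006,-0.035,0,0,0,0,1],[0.012,-0.07,0,0,0,0,1],[0.018,-0.105,0,0,0,0,1],[0.024,-0.135,0.02,0,0,0,1],[0.03,-0.16,0.04,0,0,0,1]]]}}

```text
time_s: 15.77
eef_pos: [0.5148, 0.0635, 0.2488]
eef_rot: [-0.002, 0.045, 0.999, -0.0]
wrist_force: [0.6, -0.8, 0.4]
opening: 1.001
grasp_force: 0.0
```

>>> {"fn": "carry_out", "kwargs": {"plan": [[[0,-0.02,0.03,0,0,0,1],[0.01,-0.04,0.04,0,0,0,1],[0.01,-0.06,0.05,0,0,0,1],[0.01,-0.06,0.05,0,0,0,1],[0.01,-0.06,0.05,0,0,0,1]]]}}

```text
time_s: 16.18
eef_pos: [0.5259, 0.0051, 0.2999]
eef_rot: [0.001, 0.046, 0.999, -0.0]
wrist_force: [-0.4, 0.6, -0.3]
opening: 1.0
grasp_force: 0.0
```

```bash
python3 - <<'E'
from h import *
c=snap('wrist'); save(c,'pics/w4.png',s=1.5); o=get_obs(); print(o['time_s'],o['eef_pos'],o['eef_rot'],o['dq'].round(3))
P=cloud(c);z=P[...,2]
m=(z>.078)&(z<.115)&(abs(P[...,0]-.522)<.14)&(abs(P[...,1]-.041)<.16)
r=cv2.minAreaRect(P[m][:,:2].astype(np.float32)*1000);print('rail',m.sum(),r,np.median(z[m]))
m=(z>.04)&(z<.075)&(abs(P[...,0]-.517)<.075)&(abs(P[...,1]-.097)<.042)
r=cv2.minAreaRect(P[m][:,:2].astype(np.float32)*1000);print('mac',m.sum(),r,np.median(z[m]))
E
```

```text
16.2333 [0.52547882 0.00622026 0.29903554] [-2.48971664e-04  4.50853018e-02  9.98983107e-01  7.61377132e-05] [0.032 0.011 0.015 0.003 0.    0.003]
rail 28966 ((519.6884765625, 41.79480743408203), (196.1752471923828, 244.33030700683594), 4.776000022888184) 0.08757848725183354
mac 8346 ((517.4278564453125, 100.61665344238281), (151.0113067626953, 82.73766326904297), 3.253265142440796) 0.05898306835309028
```

View pics/w4.png

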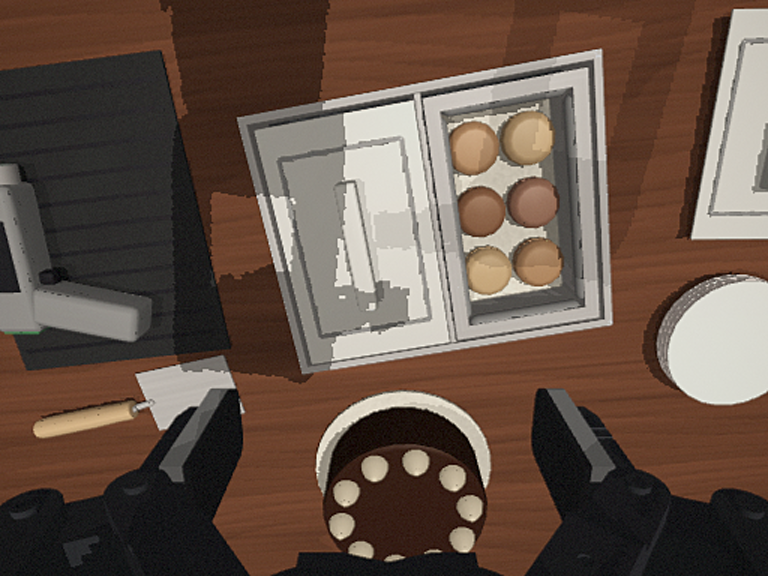

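The rail and pan are sharp in this view. The pan sits at (0.515, 0.0986) and the lid at (0.480, 0.324), and the relative offset agrees with the top camera to 0.5 mm. Next I grasp the lid.

>>> {"fn": "carry_out", "kwargs": {"plan": [[[-0.005,0.035,0,0,0,0,1],[-0.01,0.07,0,0,0,0,1],[-0.015,0.105,0,0,0,0,1],[-0.02,0.14,0,0,0,0,1],[-0.025,0.175,-0.01,0,0,0.007,1]]]}}

```text
time_s: 16.65
eef_pos: [0.5005, 0.1845, 0.2902]
eef_rot: [0.001, 0.04, 0.999, 0.0]
wrist_force: [1.1, 1.0, 0.4]
opening: 0.999
grasp_force: 0.0
```

>>> {"fn": "carry_out", "kwargs": {"plan": [[[-0.005,0.035,-0.01,0,0,0,1],[-0.01,0.07,-0.03,0,0,0,1],[-0.015,0.1,-0.055,0,0,0,1],[-0.018,0.125,-0.085,0,0,0,1],[-0.019,0.142,-0.115,0,0,0,1]]]}}

```text
time_s: 17.07
eef_pos: [0.4799, 0.3273, 0.1726]
eef_rot: [-0.0, 0.039, 0.999, 0.0]
wrist_force: [-0.1, 0.3, 1.3]
opening: 0.999
grasp_force: 0.0
```

>>> {"fn": "carry_out", "kwargs": {"plan": [[[0,0,-0.03,0,0,0,1],[0,0,-0.06,0,0,0,1],[0,0,-0.09,0,0,0,1],[0,0,-0.115,0,0,0,1],[0,0,-0.115,0,0,0,1]]]}}

```text
time_s: 17.48
eef_pos: [0.4762, 0.3228, 0.0527]
eef_rot: [-0.006, 0.04, 0.999, -0.003]
wrist_force: [-1.2, -0.8, 0.5]
opening: 1.003
grasp_force: 0.0
```

>>> {"fn": "carry_out", "kwargs": {"plan": [[[0,0,0,0,0,0,1],[0,0,0,0,0,0,1],[0,0,0,0,0,0,1],[0,0,0,0,0,0,1],[0,0,0,0,0,0,1]]]}}

```text
time_s: 17.9
eef_pos: [0.4831, 0.3247, 0.061]
eef_rot: [0.001, 0.04, 0.999, 0.001]
wrist_force: [0.1, -0.0, 0.9]
opening: 0.999
grasp_force: 0.0
```

>>> {"fn": "carry_out", "kwargs": {"plan": [[[-0.001,-0.001,-0.01,0,0,0.003,1],[-0.0015,-0.001,-0.02,0,0,0.003,1],[-0.0015,-0.001,-0.03,0,0,0.003,1],[-0.0015,-0.001,-0.036,0,0,0.003,1],[-0.0015,-0.001,-0.04,0,0,0.003,1]]]}}

```text
time_s: 18.32
eef_pos: [0.4794, 0.3228, 0.0173]
eef_rot: [-0.001, 0.039, 0.999, -0.001]
wrist_force: [-0.6, 0.2, -0.2]
opening: 1.003
grasp_force: 0.0
```

>>> {"fn": "carry_out", "kwargs": {"plan": [[[0,0,0,0,0,0,0.7],[0,0,0,0,0,0,0.4],[0,0,0,0,0,0,0.3],[0,0,0,0,0,0,0.2],[0,0,0,0,0,0,0.1]]]}}

```text
time_s: 18.73
eef_pos: [0.4809, 0.3235, 0.0198]
eef_rot: [0.0, 0.039, 0.999, 0.0]
wrist_force: [0.4, 0.4, 0.1]
opening: 0.304
grasp_force: 0.0
```

>>> {"fn": "carry_out", "kwargs": {"plan": [[[0,0,0,0,0,0,0],[0,0,0,0,0,0,0],[0,0,0,0,0,0,0],[0,0,0,0,0,0,0],[0,0,0,0,0,0,0]]]}}

```text
time_s: 19.15
eef_pos: [0.481, 0.3235, 0.0199]
eef_rot: [0.0, 0.039, 0.999, 0.0]
wrist_force: [-0.4, -0.6, 6.4]
opening: 0.143
grasp_force: 61.8
```

>>> {"fn": "carry_out", "kwargs": {"plan": [[[0,0,0.01,0,0,0,0],[0,0,0.03,0,0,0,0],[0,0,0.06,0,0,0,0],[0,0,0.09,0,0,0,0],[0,0,0.12,0,0,0,0]]]}}

```text
time_s: 19.57
eef_pos: [0.4796, 0.3229, 0.1401]
eef_rot: [-0.001, 0.039, 0.999, -0.0]
wrist_force: [1.0, 1.4, -1.0]
opening: 0.144
grasp_force: 60.9
```

>>> {"fn": "carry_out", "kwargs": {"plan": [[[0,0,0.02,0,0,0,0],[0.002,-0.015,0.03,0,0,0.03,0],[0.006,-0.04,0.03,0,0,0.06,0],[0.01,-0.065,0.03,0,0,0.09,0],[0.014,-0.09,0.03,0,0,0.12,0]]]}}

```text
time_s: 19.98
eef_pos: [0.494, 0.2325, 0.1696]
eef_rot: [-0.0, -0.022, 1.0, -0.0]
wrist_force: [-0.4, -0.4, -1.2]
opening: 0.143
grasp_force: 61.0
```

>>> {"fn": "carry_out", "kwargs": {"plan": [[[0.005,-0.03,0,0,0,0.02,0],[0.01,-0.06,0,0,0,0.0415,0],[0.014,-0.09,0,0,0,0.0415,0],[0.018,-0.115,0,0,0,0.0415,0],[0.0206,-0.1355,0,0,0,0.0415,0]]]}}

```text
time_s: 20.4
eef_pos: [0.5148, 0.0958, 0.1693]
eef_rot: [-0.0, -0.041, 0.999, -0.0]
wrist_force: [0.2, 0.2, -1.8]
opening: 0.146
grasp_force: 60.9
```

>>> {"fn": "carry_out", "kwargs": {"plan": [[[0,0,0,0,0,0,0],[0,0,-0.005,0,0,0,0],[0,0,-0.01,0,0,0,0],[0,0,-0.015,0,0,0,0],[0,0,-0.02,0,0,0,0]]]}}

```text
time_s: 20.82
eef_pos: [0.5145, 0.0988, 0.1484]
eef_rot: [-0.001, -0.043, 0.999, 0.0]
wrist_force: [-0.7, 0.8, -1.7]
opening: 0.147
grasp_force: 60.9
```

>>> {"fn": "carry_out", "kwargs": {"plan": [[[0,0,0,0,0,0,0],[0,0,0,0,0,0,0],[0,0,0,0,0,0,0],[0,0,0,0,0,0,0],[0,0,0,0,0,0,0]]]}}

```text
time_s: 21.23
eef_pos: [0.5154, 0.098, 0.1496]
eef_rot: [0.0, -0.042, 0.999, -0.0]
wrist_force: [0.4, -0.7, -1.6]
opening: 0.145
grasp_force: 60.9
```

```bash
python3 - <<'E'
from h import *
o=get_obs(); print(o['time_s'],o['eef_pos'],o['eef_rot'],o['wrist_force'])
for n in('top','side','wrist'):
    c=snap(n);P=cloud(c);z=P[...,2]
    for nm,a,b,s in(('lid',.128,.155,.11),('rail',.078,.092,.2)):
        m=(z>a)&(z<b)&(abs(P[...,0]-.518)<s)&(abs(P[...,1]-.08)<.16)&(c['pixels'].min(2)>90)
        if m.sum()>20:
            r=cv2.minAreaRect(P[m][:,:2].astype(np.float32)*1000);print(n,nm,m.sum(),r,np.median(z[m]))
save(dict(np.load('c_wrist.npz')),'pics/w5.png',s=1.5)
E
```

```text
21.2333 [0.51536061 0.09795677 0.14959835] [ 2.89630613e-04 -4.19774904e-02  9.99118515e-01 -1.95692341e-05] [ 0.39363443 -0.68813749 -1.57762682]
top lid 559 ((517.0028076171875, 98.11743927001953), (175.9510040283203, 107.41549682617188), 4.628595352172852) 0.14519535151505925
top rail 1436 ((521.9497680664062, 41.269378662109375), (195.98854064941406, 243.44808959960938), 4.713010311126709) 0.0862260339182378
side lid 1151 ((517.8079833984375, 99.10711669921875), (175.78500366210938, 117.35618591308594), 4.962120056152344) 0.14654952827849
side rail 2086 ((522.994873046875, 41.293426513671875), (196.65609741210938, 249.67225646972656), 4.514032363891602) 0.08777028259671937
wrist lid 46482 ((510.88275146484375, 98.33247375488281), (167.44908142089844, 108.6340560913086), 4.896366119384766) 0.14612043599829683
wrist rail 31131 ((520.0103759765625, 41.688026428222656), (195.96641540527344, 244.7747802734375), 4.841749668121338) 0.08825276225797327
```

View pics/w5.png

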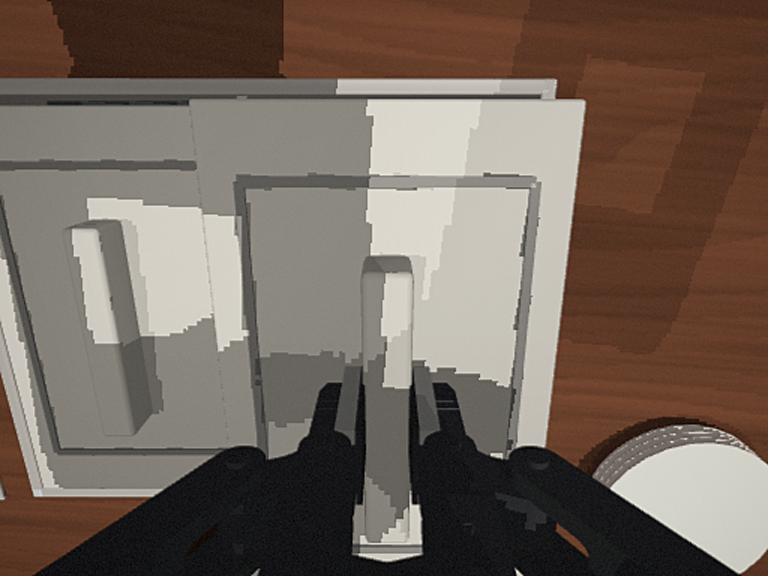

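The lid is held level and square over the pan. Lid and pan centres agree within 0.5 mm in the top camera. I'll lower it slowly.

>>> {"fn": "carry_out", "kwargs": {"plan": [[[0,0,-0.008,0,0,0,0],[0,0,-0.018,0,0,0,0],[0,0,-0.028,0,0,0,0],[0,0,-0.034,0,0,0,0],[0,0,-0.038,0,0,0,0]]]}}

```text
time_s: 21.8
eef_pos: [0.514, 0.0978, 0.1094]
eef_rot: [-0.001, -0.042, 0.999, 0.0]
wrist_force: [-0.4, 0.4, -0.4]
opening: 0.143
grasp_force: 60.9
```

>>> {"fn": "carry_out", "kwargs": {"plan": [[[0,0,-0.002,0,0,0,0],[0,0,-0.004,0,0,0,0],[0,0,-0.006,0,0,0,0],[0,0,-0.008,0,0,0,0],[0,0,-0.01,0,0,0,0]]]}}

```text
time_s: 22.22
eef_pos: [0.5155, 0.0978, 0.1015]
eef_rot: [0.0, -0.042, 0.999, -0.0]
wrist_force: [-0.1, -0.0, -0.6]
opening: 0.144
grasp_force: 60.9
```

>>> {"fn": "carry_out", "kwargs": {"plan": [[[0,0,-0.001,0,0,0,0],[0,0,-0.002,0,0,0,0],[0,0,-0.003,0,0,0,0],[0,0,-0.004,0,0,0,0],[0,0,-0.004,0,0,0,0]]]}}

```text
time_s: 22.63
eef_pos: [0.5159, 0.0979, 0.0983]
eef_rot: [0.001, -0.042, 0.999, 0.0]
wrist_force: [-1.7, 0.7, 4.2]
opening: 0.147
grasp_force: 61.9
```

>>> {"fn": "carry_out", "kwargs": {"plan": [[[0,0,-0.001,0,0,0,0],[0,0,-0.002,0,0,0,0],[0,0,-0.003,0,0,0,0],[0,0,-0.003,0,0,0,0],[0,0,-0.003,0,0,0,0]]]}}

```text
time_s: 23.05
eef_pos: [0.5163, 0.0979, 0.0961]
eef_rot: [0.001, -0.042, 0.999, -0.0]
wrist_force: [-3.8, 0.8, 9.7]
opening: 0.144
grasp_force: 62.5
```

>>> {"fn": "carry_out", "kwargs": {"plan": [[[0,0,-0.001,0,0,0,0],[0,0,-0.002,0,0,0,0],[0,0,-0.003,0,0,0,0],[0,0,-0.003,0,0,0,0],[0,0,-0.003,0,0,0,0]]]}}

```text
time_s: 23.47
eef_pos: [0.516, 0.0979, 0.0924]
eef_rot: [0.001, -0.042, 0.999, 0.0]
wrist_force: [-1.6, 1.0, 4.5]
opening: 0.145
grasp_force: 61.9
```

>>> {"fn": "carry_out", "kwargs": {"plan": [[[0,0,-0.001,0,0,0,0],[0,0,-0.002,0,0,0,0],[0,0,-0.003,0,0,0,0],[0,0,-0.003,0,0,0,0],[0,0,-0.003,0,0,0,0]]]}}

```text
time_s: 23.88
eef_pos: [0.5161, 0.0979, 0.0919]
eef_rot: [0.001, -0.042, 0.999, -0.0]
wrist_force: [-11.2, 0.7, 26.5]
opening: 0.147
grasp_force: 64.8
```

```bash
python3 - <<'E'
from h import *
o=get_obs(); print(o['eef_pos'],o['eef_rot'],o['wrist_force'],o['torque'])
c=snap('side');P=cloud(c);z=P[...,2]
R=Ro.from_euler('z',4.8,degrees=True).as_matrix();L=(P-np.array([.517,.097,.085]))@R
for sx in(-1,1):
  for sy in(-1,1):
    m=(abs(L[...,0]-sx*.078)<.007)&(abs(L[...,1]-sy*.047)<.005)&(z>.07);print('open',sx,sy,m.sum(),np.median(z[m]))
    m=(abs(L[...,0]-sx*.078)<.007)&(abs(L[...,1]+.114-sy*.047)<.005)&(z>.07);print('closed',sx,sy,m.sum(),np.median(z[m]))
E
```

```text
[0.51611808 0.09793765 0.09185572] [ 8.77578983e-04 -4.20986230e-02  9.99113062e-01 -1.60634270e-04] [-11.19950447   0.68441121  26.49479699] [0.01905038 1.89366296 0.01235294]
open -1 -1 255 0.4527886375941556
closed -1 -1 24 0.08733586947409266
open -1 1 24 0.4804281749301285
closed -1 1 11 0.08877327355718745
open 1 -1 9 0.08695698317771261
closed 1 -1 18 0.0872522528866958
open 1 1 7 0.08927782276161556
closed 1 1 9 0.08858264071429811
```

It hit a hard stop at the predicted home height (26 N). I relieve the load, release and rise.

>>> {"fn": "carry_out", "kwargs": {"plan": [[[0,0,0.001,0,0,0,0],[0,0,0.002,0,0,0,0],[0,0,0.003,0,0,0,0],[0,0,0.003,0,0,0,0],[0,0,0.003,0,0,0,0]]]}}

```text
time_s: 24.35
eef_pos: [0.5159, 0.0979, 0.0919]
eef_rot: [0.001, -0.042, 0.999, 0.0]
wrist_force: [-1.4, 0.9, 5.4]
opening: 0.149
grasp_force: 61.9
```

>>> {"fn": "carry_out", "kwargs": {"plan": [[[0,0,0,0,0,0,0.2],[0,0,0,0,0,0,0.4],[0,0,0,0,0,0,0.5],[0,0,0,0,0,0,0.5],[0,0,0,0,0,0,0.5]]]}}

```text
time_s: 24.77
eef_pos: [0.5149, 0.0978, 0.091]
eef_rot: [-0.0, -0.042, 0.999, -0.0]
wrist_force: [-0.9, 0.6, 0.3]
opening: 0.501
grasp_force: 0.0
```

>>> {"fn": "carry_out", "kwargs": {"plan": [[[0,0,0.01,0,0,0,0.5],[0,0,0.03,0,0,0,0.5],[0,0,0.06,0,0,0,0.5],[0,0,0.09,0,0,0,0.5],[0,0,0.12,0,0,0,0.5]]]}}

```text
time_s: 25.18
eef_pos: [0.5148, 0.0978, 0.2132]
eef_rot: [-0.0, -0.042, 0.999, -0.0]
wrist_force: [0.5, -0.4, 0.9]
opening: 0.499
grasp_force: 0.0
```

>>> {"fn": "carry_out", "kwargs": {"plan": [[[-0.01,-0.03,0.01,0,0,0,0.5],[-0.02,-0.06,0.02,0,0,0,0.5],[-0.03,-0.08,0.03,0,0,0,0.5],[-0.03,-0.09,0.04,0,0,0,0.5],[-0.03,-0.09,0.04,0,0,0,0.5]]]}}

```text
time_s: 25.6
eef_pos: [0.4864, 0.0059, 0.2543]
eef_rot: [0.002, -0.041, 0.999, -0.001]
wrist_force: [0.5, 0.1, 1.1]
opening: 0.501
grasp_force: 0.0
```

```bash
python3 - <<'E'
from h import *
o=get_obs(); print(o['time_s'],o['eef_pos'],o['wrist_force'])
R=Ro.from_euler('z',4.8,degrees=True).as_matrix()
for n in('wrist','side','top'):
  c=snap(n);P=cloud(c);z=P[...,2];L=(P-np.array([.517,.0975,.085]))@R
  for nm,dy in(('open',0),('closed',.114)):
    out=[]
    for sx in(-1,1):
      for sy in(-1,1):
        m=(abs(L[...,0]-sx*.078)<.008)&(abs(L[...,1]+dy-sy*.046)<.006)&(z>.07)&(z<.11)
        out.append((int(m.sum()),round(float(np.median(z[m]))*1000,1) if m.any() else None))
    print(n,nm,out)
save(dict(np.load('c_wrist.npz')),'pics/w6.png',s=1.5)
E
```

```text
25.6 [0.4864235  0.00594809 0.25429939] [0.47551859 0.13305554 1.13108733]
wrist open [(240, 88.5), (234, 88.4), (132, 88.5), (142, 88.4)]
wrist closed [(238, 88.4), (229, 88.5), (0, None), (139, 88.4)]
side open [(18, 87.6), (13, 89.4), (17, 88.9), (10, 88.8)]
side closed [(26, 87.3), (17, 88.4), (24, 87.2), (12, 89.3)]
top open [(18, 85.3), (15, 87.7), (12, 88.2), (17, 86.6)]
top closed [(0, None), (14, 87.7), (17, 86.1), (15, 88.4)]
```

View pics/w6.png

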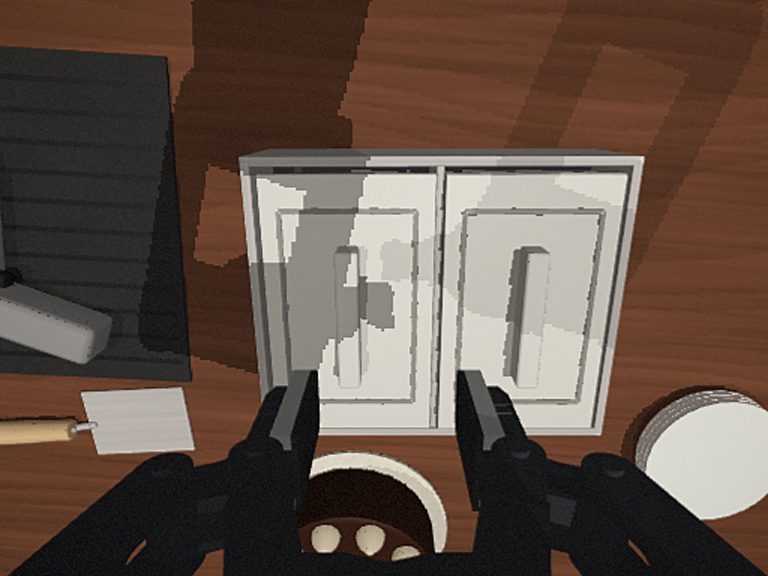

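The wrist view shows both lids level. All four corners of the new lid read 88.4–88.5 mm, the same as the closed pan's lid, and the gripper is clear. I hand in.

```bash
python3 -c "
from bench import hand_in
print(hand_in())"
```

```text
the job is handed in; nothing more can be done
None
```

The job is done and handed in: I aimed the thermometer at the macarons from about 12 cm for 2.5 s and laid it back on the mat, then pressed the white lid home, its corners all level at the same height as the closed pan's lid.

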